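Clear the keyboard and close the laptop

ROBOT

A 6-joint arm with a two-finger parallel gripper is mounted at the origin on the work surface. World frame = base frame: x ahead of the robot, y to its left, z up, the work surface at z = 0. Lengths are in m, angles in rad, forces in N, time in s.
With the tool pointing down it reaches from about 0.25 to 0.775 m from the base axis. Payload 4 kg.
Tool frame: the origin (TCP) lies midway between the tips of the shut fingers; the grasp point (between the pads) lies 19 mm behind it; z points along the fingers, y is the direction in which the jaws open and shut (so a half turn about z gives the same grasp; the last joint's range is limited). The gripper opens to 94 mm and grips with 3 to 60 N. Pads are 16 mm wide; open, the fingers measure 119 mm over their backs; the gripper's body (75 mm by 177 mm) begins 78 mm behind the grasp point.
Start: joints at [-1.209, 0.087, 1.371, -0, 1.684, -0.103], TCP at [0.247, -0.492, 0.206] pointing down, gripper open.
Joint ranges: [-3.1, 3.1], [-0.76, 2.03], [0.27, 2.55], [-1.08, 4.22], [0.17, 2.65], [-2.57, 2.57]. Speed limits (rad/s): [2.79, 2.79, 3.14, 3.14, 3.14, 3.14].

INTERFACE

Orientations are given as [roll, pitch, yaw] about the fixed x, y, z axes, in that order (R = Rz(yaw) Ry(pitch) Rx(roll)).
In Python, from bench import robot, cams gives the robot as it stands.
- The arm moves only by the tool step_arm, never from a script. Its argument "plan" is a list that holds one entry, the list of rows, each a list of 5 numbers: the shift along the world's x, y, z in mm, then the turn about the world's z in rad, then the opening in per cent of the stroke, from 0 (shut) to 100 (fully open). In form: [[[tx, ty, tz, turn, fingers], ...]]. A call has 1 to 8 rows; each row is the pose to reach, as a shift and turn from the pose commanded when the call began; what a row does not reach only later rows make up. A row lasts 1/12 s, in which the tool goes at most 41.7 mm and 7.16 degrees, less where a joint would pass 70% of its speed; a pose out of reach is approached as far as the arm can. A call with a gripper value outside its range is refused whole. The fingers move at their own pace and stop on an object; the grip force is fixed at half the most. Time passes only in rows, so rows that repeat a pose let the fingers close. It gives the time, the measured TCP pose, the force and the opening at its end, in the units of the state.
- robot.get_obs(): the state, without advancing time (a new reading comes with each control period).
- cams.snapshot(name): name is "side" or "top"; returns a dict with "frame" (400x640x3 uint8, red, green, blue), "camera_matrix" (3x3 intrinsics, pixels), "k1" (the pictures are not rectified: a ray, as slopes to the right and down, at radius r is drawn at 1 + k1 r^2 times it, then the intrinsics apply), "origin" and "attitude" of the camera in the world. Camera axes: x right, y down, z forward; pixel columns grow to the right and rows downward; lengths in m; the calibration is good to about 2 mm. A picture is of the moment at which its call begins. There is no depth.
- robot.close_job(): hands the job in, once; it reports no verdict.
The state is a dict: "time": time; "joint_positions": joint angles; "qvel": joint speeds; "joint_torque": joint torques, N m; "tool_pos": TCP position; "ee_rot": TCP orientation; "wrist_force": force on the tool from outside, world axes, zero at the start; "wrist_torque": the same for the moment, N m; "width": finger opening in m.
Only numpy, scipy, OpenCV 4.12 (cv2) and the standard library are available. Lean on these libraries where they do the work, as an engineer would, in place of code of your own. Each camera call takes 0.05 s, during which the arm holds its last target. There are 200 camera calls.

TASK

Someone left a highlighter and a tape measure lying on the keyboard of the open laptop. Lay both of them down (do not drop them) in the grey desk tray, then close the laptop's lid fully and gently, without slamming it, and leave everything else on the desk as it is.

Things in the scene. Friction and masses are not known exactly. Their poses are not given: they have to be found in the camera images.
- laptop: silver laptop, its base fixed to the desk: 205 mm deep (x) by 300 mm wide (y) by 18 mm thick, with a dark keyboard. Origin at the centre of its underside; its own +x points from the front edge (palm rest, trackpad) to the hinge edge, its own y runs across its width, z is up. The top of the base (keyboard) is 18 mm above the origin. It stands with its front roughly towards the robot and may be turned up to about 20 degrees
- lid (a joint): angle of the lid (rad): 0 fully closed, flat on the base; 1.57 upright; starts at 1.65 to 1.9, leaning back from the robot. A flat plate 200 mm from hinge to free edge, 300 mm wide, 7 mm thick, 350 g, screen on its inner face. Stiff hinge (0.6 N m): it stays at any angle; about 3 N at the free edge moves it. From behind it can be pushed over by a fingertip near that edge
- lid_hinge (a point): middle of the hinge axis of the lid, 95 mm from the laptop's origin along the laptop's +x, 18.5 mm above the desk; the axis runs along the laptop's y. The lid's inner (screen) face contains this axis; when closed the lid reaches from it along the laptop's -x, its back upward
- lid_edge (a point): middle of the lid's free edge (opposite the hinge), half-way through the 7 mm thickness, 200 mm from the hinge; some 0.21 m above the desk at the start
- highlighter: flat highlighter pen, yellow-green with a dark navy cap, 105 mm long (its own x, cap at +x), 24 mm wide (y), 16 mm tall, 30 g; starts lying flat on the laptop's keyboard or palm rest, at any yaw, left or right. Origin at the centre of its underside
- tape: yellow and black tape measure, a solid block 56 mm (its own x) by 50 mm (y) by 32 mm tall, about 160 g; starts lying flat on the other half of the laptop's keyboard. Origin at the centre of its underside. Its small steel hook at +x stands 3 mm proud and is only for show
- tray: grey open desk tray, fixed to the desk, 250 mm long (its own x) by 170 mm wide (y) by 36 mm tall, walls 4 mm, inner floor about 4 mm above the desk. Origin at the centre of its underside. It stands to the left or the right of the laptop. A white eraser, 22 by 55 by 13 mm, lies in it at about x = +0.10 m of its own frame, leaving the rest of the floor free
- eraser: white eraser, 22 mm (x) by 55 mm (y) by 13 mm tall, in the tray near its +x end; stays in the tray. Origin at the centre of its underside
- mouse: black computer mouse, 80 by 60 by 36 mm, on a black mouse mat (fixed, 220 by 170 mm, 4 mm thick with a 16 mm wrist rest) on the side of the laptop opposite the tray; to be left alone. Origin under its middle
- mug: blue ceramic mug, 76 mm across, 90 mm tall, empty, standing beyond the laptop; to be left alone. Origin at the centre of its underside
- stapler: red and black stapler, 135 by 34 by 40 mm, lying beyond the laptop; to be left alone. Origin at the centre of its underside
- notes: yellow cube of sticky notes, 75 by 75 by 35 mm, on the desk beyond the laptop; to be left alone. Origin at the centre of its underside
There are look-alikes about, which are no part of the job. There is more than one size of the tape; the one meant has the size given above.

How it is judged:
On the way, in this order (a step that is already met when the one before it is completed fails the run):
1. the highlighter and the tape measure both lie in the tray while the lid is still open (x of highlighter in the frame of tray between -0.12 and 0.12 m and y of highlighter in the frame of tray between -0.08 and 0.08 m and z of each of highlighter, tape in the frame of tray below 0.03 m and linear speed of each of highlighter, tape below 0.05 m/s and x of tape in the frame of tray between -0.12 and 0.12 m and y of tape in the frame of tray between -0.08 and 0.08 m and value of joint lid above 1.2 rad), for 0.2 s.
2. the lid is closed (value of joint lid below 0.04 rad), for 0.2 s.
At the end, for the whole second after the job is handed in: the lid is closed (angle under 0.04 rad, about 8 mm at the free edge); the highlighter and the tape measure lie at rest in the tray (their centres within its walls, the undersides no more than 30 mm above its underside), released; the eraser is still in the tray (value of joint lid below 0.04 rad and x of highlighter in the frame of tray between -0.12 and 0.12 m and y of highlighter in the frame of tray between -0.08 and 0.08 m and z of each of highlighter, tape, eraser in the frame of tray below 0.03 m and linear speed of each of highlighter, tape, eraser below 0.05 m/s and x of tape in the frame of tray between -0.12 and 0.12 m and y of tape in the frame of tray between -0.08 and 0.08 m and contact force between each of highlighter, tape and the fingers below 0.05 N and x of eraser in the frame of tray between -0.12 and 0.12 m and y of eraser in the frame of tray between -0.08 and 0.08 m); the robot touches nothing.
It fails at once if the lid was slammed (faster than 2 rad/s over its last 0.3 rad) (value of joint lid below 0.3 rad and velocity of joint lid below -2 rad/s).
It fails at once if the lid was closed onto the highlighter or the tape measure (more than 5 N between them) (contact force between lid and highlighter above 5 N or contact force between lid and tape above 5 N).
It fails at once if the highlighter or the tape measure was dropped or thrown (faster than 0.9 m/s while out of the fingers, a fall of about 4 cm) ((linear speed of highlighter above 0.9 m/s and contact force between highlighter and the fingers below 0.05 N) or (linear speed of tape above 0.9 m/s and contact force between tape and the fingers below 0.05 N)).
It fails at once if the mouse, mug, stapler or sticky notes were moved by more than 3 cm or the mug was tipped over (distance of any of mouse, mug, stapler, notes from where it was at the start of the episode above 0.03 m or angle between mug's own z axis and vertical above 0.5 rad).
It also fails if it takes over 72 s, if anything falls off the work surface, if the arm or the gripper's body presses on something with over 40 N, if the wrist force passes 120 N, or if a joint passes its speed limit or range.

## Working session

There is one attempt and no reset: what is moved stays moved. The work goes in short steps, Python scripts to look and compute and a tool call to move; the robot and the scene stay as the last step left them, time stands still between calls to the robot, and variables do not carry over. Pictures are saved under pics/ and viewed, about 8 in all and at most 12, crops included, and the job is handed in when it is done.

Besides the shell and the picture viewer there is one more tool, called after ">>>" as name(argument=value, ...), one argument or row to a line, values as JSON. step_arm: Moves the arm, as the interface text tells. Its arguments: {"type":"object","properties":{"plan":{"type":"array"}},"required":["plan"]}

```bash
mkdir -p pics
cat > h.py <<'E'
import numpy as np, cv2
from bench import robot, cams
def snap(n,f=None):
    s=cams.snapshot(n)
    if f: cv2.imwrite('pics/'+f,cv2.cvtColor(s['frame'],cv2.COLOR_RGB2BGR))
    return s
def rot(s):
    a=np.array(s['attitude'],float)
    if a.shape==(3,3): return a
    from scipy.spatial.transform import Rotation as R
    return R.from_euler('xyz',a).as_matrix()
def ray(s,uv):
    K=np.array(s['camera_matrix']);D=np.array([s['k1'],0,0,0,0],float)
    p=cv2.undistortPoints(np.array(uv,float).reshape(-1,1,2),K,D).reshape(-1,2)
    return (rot(s)@np.c_[p,np.ones(len(p))].T).T
def on(s,uv,z):
    d=ray(s,uv);o=np.array(s['origin']);t=(z-o[2])/d[:,2]
    return o+d*t[:,None]
def proj(s,P):
    K=np.array(s['camera_matrix']);D=np.array([s['k1'],0,0,0,0],float)
    c=(np.atleast_2d(P)-np.array(s['origin']))@rot(s)
    return cv2.projectPoints(c,np.zeros(3),np.zeros(3),K,D)[0].reshape(-1,2)
E
python3 - <<'E'
from h import *
for n in('top','side'):
    s=snap(n,n+'0.png');print(n,s['camera_matrix'],s['k1'],s['origin'],s['attitude'])
print(robot.get_obs())
E
```

```text
top [[400.46901359   0.         323.23685855]
 [  0.         400.46901359 198.09596263]
 [  0.           0.           1.        ]] 0.019776973040840338 [ 0.2943862  -0.00565938  1.08983104] [-2.90210684  0.00512293 -1.60752338]
side [[415.74569209   0.         319.23256931]
 [  0.         415.74569209 203.51037934]
 [  0.           0.           1.        ]] 0.02581504438619752 [0.47148792 0.80376392 0.68000469] [-2.22992523 -0.01968196 -3.04731676]
{'time': 0.1, 'joint_positions': array([-1.20910333e+00,  8.78796583e-02,  1.37208733e+00, -1.80607382e-05,
        1.68356699e+00, -1.03079179e-01]), 'qvel': array([ 4.42176334e-05, -1.55505861e-03, -2.48913071e-03, -6.34342202e-04,
       -1.05461779e-04, -2.29308343e-03]), 'joint_torque': array([ 1.31768888e-03, -3.41251802e+01, -3.03301907e+01,  7.17490423e-02,
        3.03985435e-02, -9.91243610e-05]), 'tool_pos': array([ 0.24635014, -0.49120624,  0.20443   ]), 'ee_rot': array([-3.13965978e+00, -1.81901636e-04,  4.64769983e-01]), 'wrist_force': array([ 0.17822762, -0.18295724, -0.626758  ]), 'wrist_torque': array([ 0.02056802, -0.02756886,  0.0120038 ]), 'width': 0.09406402850518988}
```

View pics/top0.png

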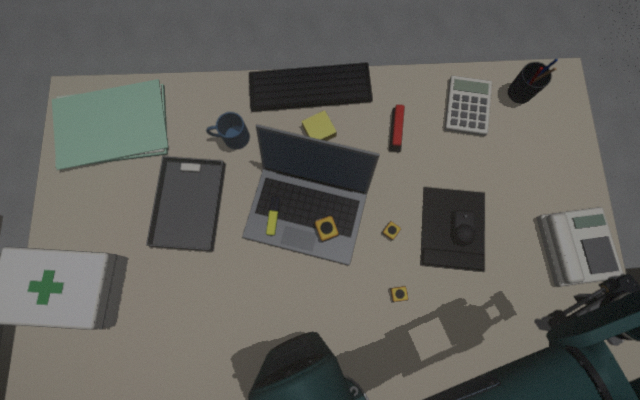

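View pics/side0.png

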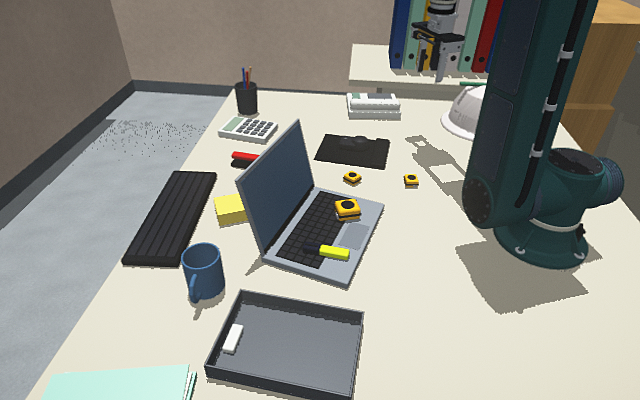

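The top view has image up as +x and image left as +y.
- **Tape candidates:** the large one on the laptop at (327,228), and small ones on the desk at (392,230) and (400,294). I choose (327,228) by its size and place.
- **Highlighter:** (272,223) is the only one.
- **Other items:** tray at (187,204) with the eraser at its far end (190,168), yellow notes at (320,127), mug at (231,131).

Next I'll measure and check with a close crop.

Run:
```python
from h import *
s=snap('top');f=s['frame'];hsv=cv2.cvtColor(f,cv2.COLOR_RGB2HSV)
m=cv2.inRange(hsv,(18,120,80),(45,255,255))
cs,_=cv2.findContours(cv2.morphologyEx(m,cv2.MORPH_CLOSE,np.ones((9,9))),cv2.RETR_EXTERNAL,cv2.CHAIN_APPROX_NONE)
for c in cs:
    if cv2.contourArea(c)<40: continue
    (u,v),_,_=r=cv2.minAreaRect(c)
    z={True:.034,False:.05}[u<290]
    b=on(s,cv2.boxPoints(r),z);e1=b[1]-b[0];e2=b[2]-b[1]
    print('px',(round(u),round(v)),'ctr',b.mean(0).round(4),'L',np.linalg.norm(e1).round(4),np.degrees(np.arctan2(e1[1],e1[0])).round(1),'L',np.linalg.norm(e2).round(4),np.degrees(np.arctan2(e2[1],e2[0])).round(1))
g=cv2.cvtColor(f,cv2.COLOR_RGB2BGR)[110:280,140:400]
g=cv2.convertScaleAbs(cv2.resize(g,None,fx=3,fy=3,interpolation=cv2.INTER_CUBIC),alpha=1.7,beta=20)
cv2.imwrite('pics/crop1.png',g)
s=snap('side');g=cv2.cvtColor(s['frame'],cv2.COLOR_RGB2BGR)[110:400,190:400]
cv2.imwrite('pics/crop2.png',cv2.resize(g,None,fx=2,fy=2,interpolation=cv2.INTER_CUBIC))
```

```text
px (399, 294) ctr [ 0.2936 -0.1911  0.05  ] L 0.0379 -81.1 L 0.0324 -173.3
px (391, 230) ctr [ 0.4556 -0.1847  0.05  ] L 0.0377 -40.0 L 0.0325 -130.3
px (326, 228) ctr [ 0.4684 -0.0148  0.05  ] L 0.0498 -71.3 L 0.0553 -162.2
px (272, 222) ctr [0.4911 0.1305 0.034 ] L 0.0654 -7.7 L 0.0225 -99.9
```

View pics/crop1.png

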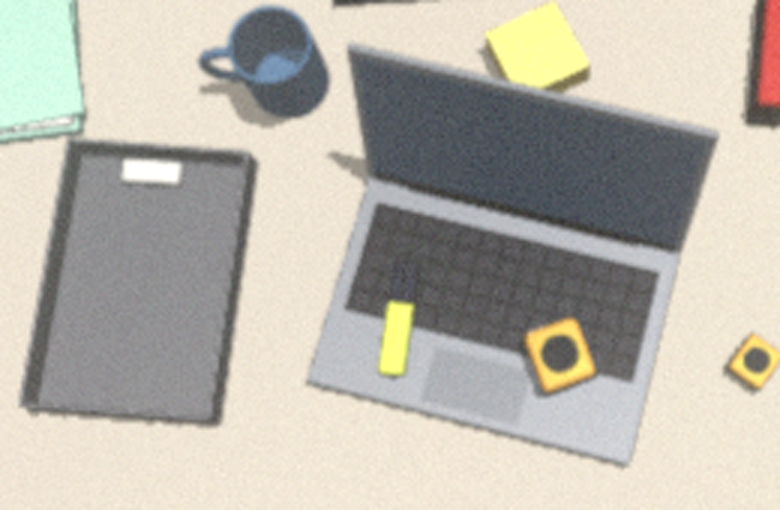

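View pics/crop2.png

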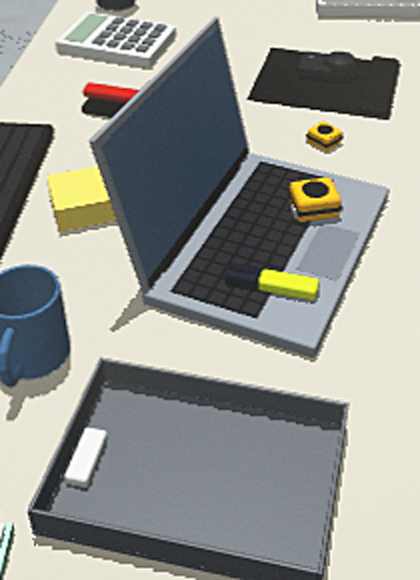

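The chosen tape measures 55 x 50 mm, against about 38 x 32 mm for the others, so it is the right one. In crop1 the highlighter's yellow body is at (397,338) and its dark cap at (403,278), pointing to the hinge. The tape is at (560,355). The tray is at (140,285), with the eraser at its far (+x) end. Next come the tray and laptop poses.

Run:
```python
from h import *
s=snap('top')
px=lambda L:np.array(L)/3+np.array([140,110])-.33
t=on(s,px([(70,142),(255,155),(218,423),(24,408)]),.036)
print('tray',t.round(3),t.mean(0))
print([np.linalg.norm(t[i]-t[(i+1)%4]).round(3) for i in range(4)],np.degrees(np.arctan2(*(t[0]-t[3])[1::-1])),np.degrees(np.arctan2(*(t[1]-t[2])[1::-1])))
l=on(s,px([(310,383),(628,465),(680,247),(372,183)]),.018)
print('lap',l.round(3));print([np.linalg.norm(l[i]-l[(i+1)%4]).round(3) for i in range(4)],np.degrees(np.arctan2(*(l[1]-l[0])[1::-1]))+90)
a=np.arctan2(*(l[1]-l[0])[1::-1])+np.pi/2
F=(l[0]+l[1])/2;ex=np.array([np.cos(a),np.sin(a),0]);H=F+ex*(.1025+.095);H[2]=.0185;print('hinge',H)
# lid top-edge corners: solve lid angle for each pixel
ey=np.array([-ex[1],ex[0],0])
for th in np.arange(1.6,1.95,.05):
    T=H+.2*(-ex*np.cos(th)+np.array([0,0,np.sin(th)]))
    print(round(th,2),T.round(3),(3*(proj(s,[T+.15*ey,T-.15*ey])-[140,110])).round(0).tolist())
```

```text
tray [[0.686 0.43  0.036]
 [0.667 0.259 0.036]
 [0.421 0.286 0.036]
 [0.441 0.456 0.036]] [0.55357572 0.35799913 0.036     ]
[np.float64(0.172), np.float64(0.247), np.float64(0.171), np.float64(0.247)] -6.001723753017328 -6.244264360182117
lap [[ 0.456  0.21   0.018]
 [ 0.372 -0.071  0.018]
 [ 0.569 -0.129  0.018]
 [ 0.642  0.154  0.018]]
[np.float64(0.293), np.float64(0.205), np.float64(0.293), np.float64(0.194)] -16.503936004819238
hinge [0.60340661 0.01325616 0.0185    ]
1.6 [0.609 0.012 0.218] [[331.0, 91.0], [709.0, 183.0]]
1.65 [0.619 0.009 0.218] [[334.0, 80.0], [712.0, 171.0]]
1.7 [0.628 0.006 0.217] [[338.0, 68.0], [715.0, 159.0]]
1.75 [0.638 0.003 0.215] [[342.0, 58.0], [717.0, 148.0]]
1.8 [0.647 0.    0.213] [[346.0, 48.0], [720.0, 137.0]]
1.85 [ 0.656 -0.002  0.211] [[350.0, 38.0], [722.0, 127.0]]
1.9 [ 0.665 -0.005  0.208] [[354.0, 29.0], [724.0, 117.0]]
```

>>> step_arm(
  plan=[
    [[40, 80, 50, -0.1, 60], [70, 120, 60, -0.2, 60], [100, 160, 60, -0.3, 60], [120, 200, 60, -0.4, 60], [140, 240, 60, -0.5, 60], [160, 280, 60, -0.6, 60], [180, 320, 60, -0.6, 60], [200, 355, 60, -0.6, 60]],
  ],
)

```text
time: 0.92
tool_pos: [0.4069, -0.209, 0.2639]
ee_rot: [3.141, -0.001, -0.136]
wrist_force: [0.7, 0.1, -0.3]
width: 0.0566
```

>>> step_arm(
  plan=[
    [[0, 0, 0, 0, 60], [0, 0, 0, 0, 60]],
  ],
)

```text
time: 1.08
tool_pos: [0.4072, -0.209, 0.2637]
ee_rot: [3.141, -0.0, -0.13]
wrist_force: [0.2, -0.9, -0.3]
width: 0.0566
```

>>> step_arm(
  plan=[
    [[10, 40, -10, 0, 60], [22, 79, -25, 0, 60], [34, 117, -40, 0, 60], [46, 155, -50, 0, 60], [58, 193, -60, 0, 60], [70, 230, -70, 0, 60], [82, 268, -90, 0, 60], [93, 305, -100, 0, 60]],
  ],
)

```text
time: 1.75
tool_pos: [0.499, 0.0921, 0.1623]
ee_rot: [3.14, 0.001, -0.138]
wrist_force: [0.7, -0.4, -0.6]
width: 0.0567
```

>>> step_arm(
  plan=[
    [[10, 32, -20, 0, 60], [10, 32, -40, 0, 60], [10, 32, -55, 0, 60], [10, 32, -70, 0, 60]],
  ],
)

```text
time: 2.08
tool_pos: [0.509, 0.1233, 0.0922]
ee_rot: [3.14, 0.002, -0.136]
wrist_force: [0.2, -0.9, 0.1]
width: 0.0565
```

Run:
```python
from h import *
o=robot.get_obs();print(o['tool_pos'],o['ee_rot'])
s=snap('side');a=s['frame'][150:290,230:440];b=snap('top')['frame'][140:280,220:380]
r=lambda i:cv2.resize(i[:,:,::-1],(400,int(400*i.shape[0]/i.shape[1])))
A,B=r(a),cv2.convertScaleAbs(r(b),alpha=1.6,beta=20);h=max(len(A),len(B))
cv2.imwrite('pics/g1.png',np.hstack([cv2.copyMakeBorder(x,0,h-len(x),0,0,0) for x in(A,B)]))
```

```text
[0.50896005 0.1232571  0.09217693] [ 3.14021466e+00  1.66274794e-03 -1.36016839e-01]
```

View pics/g1.png

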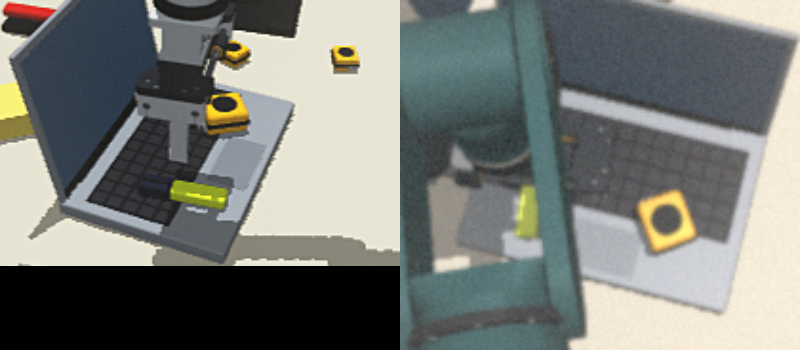

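The gripper is above the highlighter and the fingers straddle it in the side view, so I descend and grip.

>>> step_arm(
  plan=[
    [[0, 4, -35, 0, 60], [0, 4, -58, 0, 60], [0, 4, -70, 0, 60], [0, 4, -70, 0, 60], [0, 4, -70, 0, 0], [0, 4, -70, 0, 0], [0, 4, -70, 0, 0], [0, 4, -70, 0, 0]],
  ],
)

```text
time: 2.85
tool_pos: [0.5103, 0.1285, 0.0258]
ee_rot: [-3.141, -0.003, -0.135]
wrist_force: [0.3, -0.0, -1.0]
width: 0.033
```

>>> step_arm(
  plan=[
    [[0, 0, 0, 0, 0], [0, 0, 0, 0, 0], [0, 0, 0, 0, 0], [0, 0, 0, 0, 0]],
  ],
)

```text
time: 3.18
tool_pos: [0.5097, 0.1286, 0.0251]
ee_rot: [-3.141, -0.002, -0.135]
wrist_force: [-0.7, 0.5, 5.5]
width: 0.0237
```

>>> step_arm(
  plan=[
    [[0, 0, 35, 0, 0], [0, 0, 75, 0, 0], [2, 35, 85, 0, 0], [4, 75, 85, 0, 0], [6, 115, 85, 0.03, 0], [8, 155, 85, 0.03, 0], [10, 185, 85, 0.03, 0], [10, 197, 85, 0.03, 0]],
  ],
)

```text
time: 3.85
tool_pos: [0.518, 0.3292, 0.1079]
ee_rot: [-3.141, 0.001, -0.101]
wrist_force: [-1.1, -0.9, -0.2]
width: 0.0236
```

>>> step_arm(
  plan=[
    [[0, 0, -30, 0, 0], [0, 0, -55, 0, 0], [0, 0, -70, 0, 0], [0, 0, -80, 0, 0], [0, 0, -88, 0, 0], [0, 0, -92, 0, 0], [0, 0, -94, 0, 0], [0, 0, -94, 0, 0]],
  ],
)

```text
time: 4.52
tool_pos: [0.5194, 0.3253, 0.0155]
ee_rot: [-3.141, -0.001, -0.106]
wrist_force: [-1.1, -0.1, -1.1]
width: 0.0237
```

>>> step_arm(
  plan=[
    [[0, 0, -2, 0, 0], [0, 0, -4, 0, 0], [0, 0, -4, 0, 0], [0, 0, -4, 0, 40], [0, 0, -4, 0, 40], [0, 0, -4, 0, 40], [0, 0, -4, 0, 40], [0, 0, -4, 0, 40]],
  ],
)

```text
time: 5.18
tool_pos: [0.519, 0.3254, 0.0111]
ee_rot: [3.142, -0.0, -0.105]
wrist_force: [0.2, 1.2, 0.0]
width: 0.0375
```

>>> step_arm(
  plan=[
    [[0, 0, 15, 0, 40], [0, 0, 45, 0, 40], [0, 0, 85, 0, 60], [0, -40, 110, 0, 80], [-10, -80, 130, 0.1, 85], [-20, -120, 130, 0.2, 85], [-30, -160, 130, 0.3, 85], [-38, -195, 130, 0.4, 85]],
  ],
)

```text
time: 5.85
tool_pos: [0.4811, 0.1311, 0.1421]
ee_rot: [3.141, -0.002, 0.301]
wrist_force: [0.6, -0.5, 1.2]
width: 0.0743
```

Run:
```python
from h import *
o=robot.get_obs();print(o['tool_pos'],o['ee_rot'],o['width'])
s=snap('side');T=snap('top')
for n,s,off,z in(('t',T,0,.05),('s',s,0,.05)):
    m=cv2.inRange(cv2.cvtColor(s['frame'],cv2.COLOR_RGB2HSV),(16,110,70),(45,255,255))
    for c in cv2.findContours(cv2.morphologyEx(m,cv2.MORPH_CLOSE,np.ones((9,9))),0,1)[0]:
        if cv2.contourArea(c)>60:
            r=cv2.minAreaRect(c);print(n,np.round(r[0]),np.round(r[1]),on(s,[r[0]],.05).round(4),'floor-level',on(s,[r[0]],.02).round(4))
a=s['frame'][150:400,190:440];b=T['frame'][140:280,140:380]
r=lambda i:cv2.resize(i[:,:,::-1],(400,int(400*i.shape[0]/i.shape[1])))
A,B=r(a),cv2.convertScaleAbs(r(b),alpha=1.6,beta=20);h=max(len(A),len(B))
cv2.imwrite('pics/g2.png',np.hstack([cv2.copyMakeBorder(x,0,h-len(x),0,0,0) for x in(A,B)]))
```

```text
[0.48110478 0.13106403 0.14209729] [ 3.14098558e+00 -2.32260455e-03  3.00774898e-01] 0.07431047929725633
t [399. 294.] [13. 15.] [[ 0.2938 -0.1911  0.05  ]] floor-level [[ 0.2938 -0.1964  0.02  ]]
t [391. 230.] [13. 14.] [[ 0.4554 -0.1845  0.05  ]] floor-level [[ 0.46   -0.1897  0.02  ]]
t [326. 228.] [21. 19.] [[ 0.4682 -0.0144  0.05  ]] floor-level [[ 0.4733 -0.0146  0.02  ]]
t [318. 128.] [25. 25.] [[ 0.7504 -0.003   0.05  ]] floor-level [[ 0.7635 -0.0029  0.02  ]]
s [322. 329.] [36. 14.] [[0.497  0.3545 0.05  ]] floor-level [[0.4982 0.3331 0.02  ]]
s [338. 210.] [20.  7.] [[0.4868 0.0129 0.05  ]] floor-level [[ 0.4875 -0.0248  0.02  ]]
s [356. 208.] [19.  7.] [[0.4458 0.0021 0.05  ]] floor-level [[ 0.4446 -0.0361  0.02  ]]
s [230. 209.] [28. 29.] [[0.7476 0.0384 0.05  ]] floor-level [[0.7608 0.0019 0.02  ]]
s [411. 180.] [13. 14.] [[ 0.3007 -0.1369  0.05  ]] floor-level [[ 0.2926 -0.1817  0.02  ]]
s [586.  91.] [122. 149.] [[-0.4213 -0.8381  0.05  ]] floor-level [[-0.4638 -0.9163  0.02  ]]
```

View pics/g2.png

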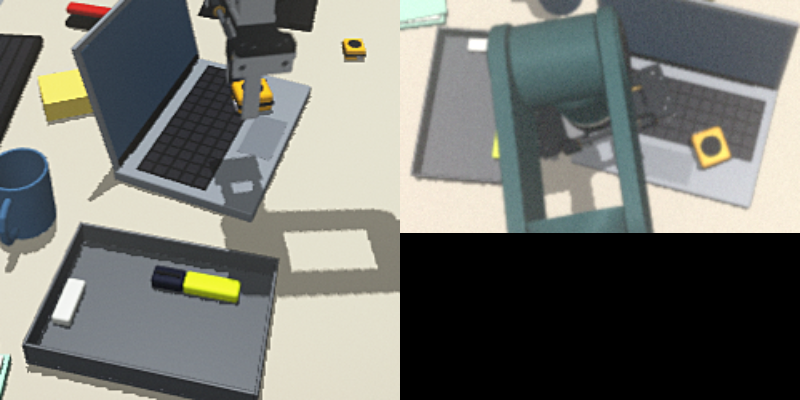

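The highlighter lies in the tray. Now the tape.

>>> step_arm(
  plan=[
    [[-3, -40, 0, 0, 90], [-6, -80, 0, 0.02, 90], [-9, -120, -10, 0.02, 90], [-11, -145, -30, 0.02, 90], [-11, -145, -60, 0.02, 90], [-11, -145, -90, 0.02, 90], [-11, -145, -110, 0.02, 90], [-11, -145, -116, 0.02, 90]],
  ],
)

```text
time: 6.62
tool_pos: [0.4677, -0.0117, 0.021]
ee_rot: [-3.138, 0.006, 0.314]
wrist_force: [-0.6, 1.0, -0.6]
width: 0.0847
```

>>> step_arm(
  plan=[
    [[0, 0, 0, 0, 90], [0, 0, 0, 0, 0], [0, 0, 0, 0, 0], [0, 0, 0, 0, 0], [0, 0, 0, 0, 0], [0, 0, 0, 0, 0], [0, 0, 0, 0, 0], [0, 0, 0, 0, 0]],
  ],
)

```text
time: 7.28
tool_pos: [0.4709, -0.0124, 0.0258]
ee_rot: [3.141, -0.001, 0.315]
wrist_force: [-1.2, 2.0, 3.6]
width: 0.0498
```

>>> step_arm(
  plan=[
    [[0, 0, 30, 0, 0], [0, 0, 68, 0, 0], [0, 35, 85, 0, 0], [0, 75, 85, -0.1, 0], [5, 113, 85, -0.2, 0], [15, 150, 85, -0.3, 0], [25, 188, 85, -0.4, 0], [40, 224, 85, -0.42, 0]],
  ],
)

```text
time: 7.95
tool_pos: [0.5094, 0.2132, 0.1094]
ee_rot: [3.141, 0.001, -0.108]
wrist_force: [0.7, 0.5, -2.5]
width: 0.0499
```

>>> step_arm(
  plan=[
    [[18, 35, 0, 0, 0], [36, 70, 0, 0, 0], [55, 105, 0, 0, 0], [75, 135, 0, 0, 0], [89, 156, -10, 0, 0], [89, 156, -30, 0, 0], [89, 156, -50, 0, 0], [89, 156, -65, 0, 0]],
  ],
)

```text
time: 8.62
tool_pos: [0.5983, 0.3673, 0.0413]
ee_rot: [3.139, 0.004, -0.104]
wrist_force: [-0.3, -0.8, -1.8]
width: 0.0501
```

Run:
```python
from h import *
o=robot.get_obs();print(o['tool_pos'],o['ee_rot'],o['width'])
```

```text
[0.59830642 0.36733781 0.04131396] [ 3.13885163  0.00351066 -0.10448096] 0.05008447889461317
```

>>> step_arm(
  plan=[
    [[0, 0, -10, 0, 0], [0, 0, -18, 0, 0], [0, 0, -25, 0, 0], [0, 0, -28, 0, 0], [0, 0, -28, 0, 0], [0, 0, -28, 0, 0]],
  ],
)

```text
time: 9.12
tool_pos: [0.5998, 0.3675, 0.0179]
ee_rot: [-3.141, -0.001, -0.105]
wrist_force: [0.5, 0.1, -2.7]
width: 0.0495
```

>>> step_arm(
  plan=[
    [[0, 0, -3, 0, 0], [0, 0, -6, 0, 0], [0, 0, -6, 0, 0], [0, 0, -6, 0, 0]],
  ],
)

```text
time: 9.45
tool_pos: [0.6, 0.3677, 0.0118]
ee_rot: [-3.141, -0.002, -0.105]
wrist_force: [0.3, 0.1, 0.5]
width: 0.0494
```

>>> step_arm(
  plan=[
    [[0, 0, 0, 0, 72], [0, 0, 0, 0, 72], [0, 0, 0, 0, 72], [0, 0, 0, 0, 72], [0, 0, 0, 0, 72], [0, 0, 20, 0, 72], [0, 0, 50, 0, 72], [0, 0, 85, 0, 72]],
  ],
)

```text
time: 10.12
tool_pos: [0.5976, 0.3664, 0.0936]
ee_rot: [3.138, 0.005, -0.105]
wrist_force: [-0.5, 0.3, -0.2]
width: 0.0677
```

>>> step_arm(
  plan=[
    [[0, 0, 40, 0, 40], [0, 0, 80, 0, 20], [0, 0, 120, 0, 0], [0, 0, 160, 0, 0], [0, 0, 195, 0, 0], [0, 0, 195, 0, 0]],
  ],
)

```text
time: 10.62
tool_pos: [0.6012, 0.3683, 0.3022]
ee_rot: [-3.132, -0.015, -0.105]
wrist_force: [0.2, 0.7, 2.3]
width: 0.031
```

Run:
```python
from h import *
o=robot.get_obs();print(o['tool_pos'],o['ee_rot'],o['width'])
s=snap('side');T=snap('top')
a=s['frame'][110:400,190:440];b=T['frame'][100:280,140:400]
r=lambda i:cv2.resize(i[:,:,::-1],(400,int(400*i.shape[0]/i.shape[1])))
A,B=r(a),cv2.convertScaleAbs(r(b),alpha=1.6,beta=20);h=max(len(A),len(B))
cv2.imwrite('pics/g3.png',np.hstack([cv2.copyMakeBorder(x,0,h-len(x),0,0,0) for x in(A,B)]))
```

```text
[0.60119514 0.36832756 0.30224872] [-3.13223315 -0.01465181 -0.10524325] 0.031028101218266765
```

View pics/g3.png

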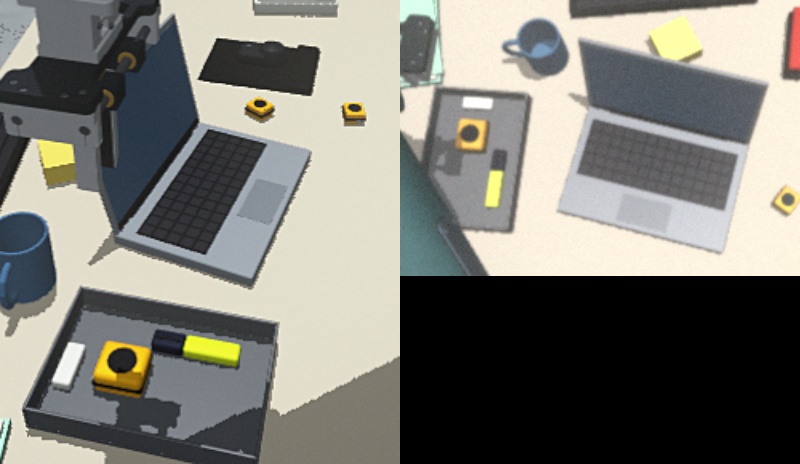

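Both items lie flat in the tray, which completes step 1. Next I go over the top to a point behind the lid.

>>> step_arm(
  plan=[
    [[10, -38, 5, 0, 0], [20, -76, 5, 0, 0], [30, -115, 5, -0.05, 0], [40, -153, 5, -0.1, 0], [50, -192, 5, -0.15, 0], [60, -230, 5, -0.18, 0], [70, -268, 5, -0.18, 0], [80, -306, 5, -0.18, 0]],
  ],
)

```text
time: 11.38
tool_pos: [0.6787, 0.0595, 0.2924]
ee_rot: [3.14, 0.006, -0.285]
wrist_force: [1.0, 0.5, -0.2]
width: 0.0001
```

>>> step_arm(
  plan=[
    [[9, -38, 0, 0, 0], [18, -77, 0, 0, 0], [18, -77, 0, 0, 0], [18, -77, 0, 0, 0]],
  ],
)

```text
time: 11.72
tool_pos: [0.6969, -0.0182, 0.2917]
ee_rot: [3.14, 0.007, -0.289]
wrist_force: [0.1, 0.2, -0.3]
width: 0.0004
```

>>> step_arm(
  plan=[
    [[0, 0, -38, 0, 0], [0, 0, -75, 0, 0], [0, 0, -108, 0, 0], [0, 0, -110, 0, 0], [0, 0, -110, 0, 0]],
  ],
)

```text
time: 12.13
tool_pos: [0.6949, -0.0137, 0.1813]
ee_rot: [3.14, 0.009, -0.283]
wrist_force: [0.0, -0.4, -0.1]
width: 0.0
```

Run:
```python
from h import *
o=robot.get_obs();print(o['tool_pos'],o['wrist_force'])
s=snap('side','s4.png');cv2.imwrite('pics/s4c.png',cv2.resize(s['frame'][60:330,180:420,::-1],None,fx=2,fy=2))
# waypoints: fingertip on lid back at radius r, in mm relative to the current pose
ex=np.array([np.cos(-.285),np.sin(-.285),0]);H=np.array([.603,.013,.0185]);Z=np.array([0,0,1])
for th in (1.82,1.7,1.6,1.5,1.4,1.3,1.2,1.1,1.,.9,.8,.7,.6,.5,.4,.3,.2,.1,0):
    r=.175;P=H+r*(-ex*np.cos(th)+Z*np.sin(th))+.007*(ex*np.sin(th)+Z*np.cos(th))+.008*ex*max(np.sin(th),0)
    print(th,P.round(3),((P-o['tool_pos'])*1000).round())
```

```text
[ 0.69492747 -0.01366113  0.18127189] [ 0.01191182 -0.41096068 -0.07098185]
1.82 [ 0.658 -0.003  0.186] [-37.  10.   5.]
1.7 [0.639 0.002 0.191] [-56.  16.  10.]
1.6 [0.622 0.007 0.193] [-73.  21.  12.]
1.5 [0.605 0.012 0.194] [-89.  26.  12.]
1.4 [0.589 0.017 0.192] [-106.   31.   11.]
1.3 [0.572 0.022 0.189] [-123.   36.    8.]
1.2 [0.556 0.027 0.184] [-139.   41.    3.]
1.1 [0.54  0.032 0.178] [-155.   45.   -4.]
1.0 [0.524 0.036 0.17 ] [-171.   50.  -12.]
0.9 [0.51 0.04 0.16] [-185.   54.  -21.]
0.8 [0.496 0.044 0.149] [-199.   58.  -32.]
0.7 [0.484 0.048 0.137] [-211.   62.  -45.]
0.6 [0.473 0.051 0.123] [-222.   65.  -58.]
0.5 [0.463 0.054 0.109] [-232.   68.  -73.]
0.4 [0.454 0.057 0.093] [-241.   70.  -88.]
0.3 [0.447 0.059 0.077] [-248.   72. -104.]
0.2 [0.441 0.06  0.06 ] [-254.   74. -121.]
0.1 [0.437 0.062 0.043] [-258.   75. -138.]
0 [0.435 0.062 0.026] [-260.   76. -156.]
```

View pics/s4c.png

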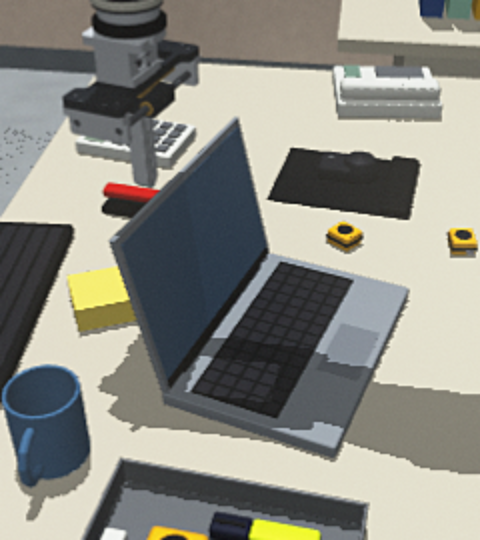

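The fingertip is behind the free edge at crop (148,182). Now I push along the arc.

>>> step_arm(
  plan=[
    [[-15, 4, 0, 0, 0], [-28, 8, 0, 0, 0], [-37, 10, 2, 0, 0], [-46, 13, 5, 0, 0], [-56, 16, 8, 0, 0], [-64, 18, 10, 0, 0], [-73, 21, 10, 0, 0], [-81, 23, 10, 0, 0]],
  ],
)

```text
time: 12.85
tool_pos: [0.6171, 0.0076, 0.1985]
ee_rot: [-3.14, -0.005, -0.285]
wrist_force: [3.1, 0.1, 2.7]
width: 0.0004
```

>>> step_arm(
  plan=[
    [[-8, 2, 1, 0, 0], [-16, 5, 0, 0, 0], [-25, 8, 0, 0, 0], [-33, 10, -2, 0, 0], [-42, 13, -3, 0, 0], [-50, 15, -6, 0, 0], [-58, 18, -8, 0, 0], [-66, 20, -12, 0, 0]],
  ],
)

```text
time: 13.52
tool_pos: [0.5493, 0.0275, 0.1838]
ee_rot: [3.141, 0.0, -0.285]
wrist_force: [2.1, 0.1, 3.3]
width: 0.0004
```

>>> step_arm(
  plan=[
    [[-9, 4, -6, 0, 0], [-17, 6, -10, 0, 0], [-25, 8, -14, 0, 0], [-32, 10, -19, 0, 0], [-39, 12, -24, 0, 0], [-46, 14, -29, 0, 0], [-53, 16, -35, 0, 0], [-59, 18, -41, 0, 0]],
  ],
)

```text
time: 14.18
tool_pos: [0.4906, 0.0456, 0.1422]
ee_rot: [3.141, 0.0, -0.285]
wrist_force: [3.0, 0.4, 1.1]
width: 0.0004
```

>>> step_arm(
  plan=[
    [[-6, 2, -6, 0, 0], [-12, 4, -13, 0, 0], [-17, 5, -20, 0, 0], [-22, 7, -27, 0, 0], [-27, 8, -34, 0, 0], [-32, 10, -42, 0, 0], [-36, 11, -50, 0, 0], [-36, 11, -50, 0, 0]],
  ],
)

```text
time: 14.85
tool_pos: [0.4529, 0.0567, 0.0906]
ee_rot: [3.14, 0.005, -0.285]
wrist_force: [0.1, -0.7, -0.6]
width: 0.0003
```

Run:
```python
from h import *
o=robot.get_obs();print(o['tool_pos'],o['wrist_force'])
s=snap('side');cv2.imwrite('pics/s5c.png',cv2.resize(s['frame'][100:330,180:420,::-1],None,fx=2,fy=2))
```

```text
[0.45289778 0.05670627 0.09060723] [ 0.11543824 -0.71279094 -0.61959322]
```

View pics/s5c.png

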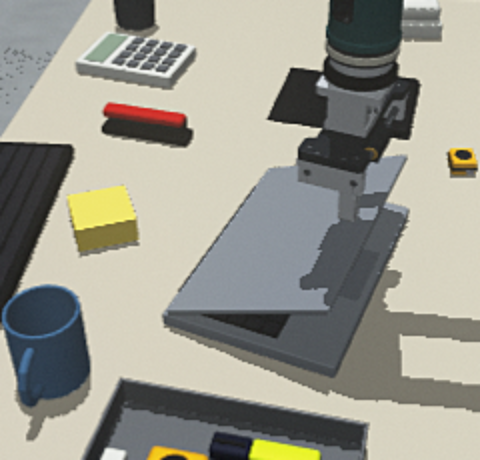

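The lid is at about 0.4 rad with the fingertip on its back. I press down slowly from here.

>>> step_arm(
  plan=[
    [[-2, 1, -5, 0, 0], [-4, 1, -11, 0, 0], [-6, 2, -16, 0, 0], [-8, 2, -21, 0, 0], [-10, 3, -27, 0, 0], [-12, 3, -32, 0, 0], [-13, 4, -37, 0, 0], [-14, 4, -42, 0, 0]],
  ],
)

```text
time: 15.57
tool_pos: [0.4411, 0.0604, 0.0504]
ee_rot: [3.141, 0.0, -0.285]
wrist_force: [1.6, -0.1, 1.9]
width: 0.0006
```

>>> step_arm(
  plan=[
    [[0, 0, -4, 0, 0], [-1, 0, -8, 0, 0], [-1, 0, -12, 0, 0], [-2, 0, -16, 0, 0], [-2, 0, -19, 0, 0], [-2, 0, -21, 0, 0], [-2, 0, -21, 0, 0]],
  ],
)

```text
time: 16.15
tool_pos: [0.4389, 0.0603, 0.0293]
ee_rot: [3.141, 0.001, -0.285]
wrist_force: [-0.4, -0.4, 0.6]
width: 0.0006
```

Closed height should be about 25.5 mm, so I go on in small steps until there is firm contact.

>>> step_arm(
  plan=[
    [[0, 0, -2, 0, 0], [0, 0, -3, 0, 0], [0, 0, -4, 0, 0], [0, 0, -5, 0, 0], [0, 0, -5, 0, 0], [0, 0, -5, 0, 0]],
  ],
)

```text
time: 16.65
tool_pos: [0.4392, 0.0602, 0.0257]
ee_rot: [3.141, 0.0, -0.285]
wrist_force: [-2.8, 0.2, 5.2]
width: 0.0006
```

>>> step_arm(
  plan=[
    [[0, 0, -1, 0, 0], [0, 0, -2, 0, 0], [0, 0, -2, 0, 0], [0, 0, -2, 0, 0]],
  ],
)

```text
time: 16.98
tool_pos: [0.4393, 0.0602, 0.0256]
ee_rot: [3.141, 0.0, -0.285]
wrist_force: [-7.0, 0.1, 16.6]
width: 0.0001
```

>>> step_arm(
  plan=[
    [[0, 0, 10, 0, 0], [0, 0, 40, 0, 0], [-10, -35, 80, 0, 0], [-25, -70, 115, 0, 0], [-40, -105, 140, 0, 0], [-55, -140, 160, 0, 0], [-70, -175, 170, 0, 0], [-80, -210, 170, 0, 0]],
  ],
)

```text
time: 17.65
tool_pos: [0.3654, -0.1346, 0.1937]
ee_rot: [3.14, -0.007, -0.284]
wrist_force: [1.0, -0.8, 0.7]
width: 0.0003
```

Run:
```python
from h import *
o=robot.get_obs();print(o['time'],o['tool_pos'],o['wrist_force'])
s=snap('side');T=snap('top')
a=s['frame'][110:400,190:440];b=T['frame'][100:280,140:400]
r=lambda i:cv2.resize(i[:,:,::-1],(400,int(400*i.shape[0]/i.shape[1])))
A,B=r(a),cv2.convertScaleAbs(r(b),alpha=1.6,beta=20);h=max(len(A),len(B))
cv2.imwrite('pics/g6.png',np.hstack([cv2.copyMakeBorder(x,0,h-len(x),0,0,0) for x in(A,B)]))
```

```text
17.65 [ 0.36542306 -0.13458291  0.19374211] [ 0.95019121 -0.83628653  0.67564812]
```

View pics/g6.png

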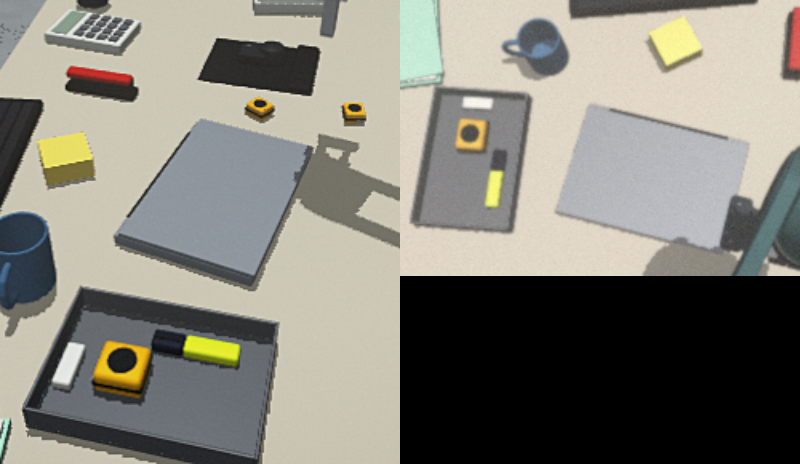

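The lid is flat on the base, and the highlighter, tape and eraser lie in the tray. The mug, notes, stapler and mouse have not moved. I let the arm settle, then hand in.

>>> step_arm(
  plan=[
    [[0, 0, 0, 0, 0], [0, 0, 0, 0, 0], [0, 0, 0, 0, 0], [0, 0, 0, 0, 0]],
  ],
)

```text
time: 18.08
tool_pos: [0.3653, -0.1315, 0.1897]
ee_rot: [-3.141, 0.001, -0.282]
wrist_force: [-0.2, -0.4, -0.5]
width: 0.0005
```

```bash
python3 -c "
from h import *
print(robot.get_obs()['wrist_force']);print(robot.close_job())"
```

```text
[-0.16480352 -0.41566756 -0.45873572]
the job is handed in; nothing more can be done
None
```

I laid the highlighter and the tape measure in the tray while the lid was open, then closed the laptop and handed the job in at about 18 s. The hand-in gives no verdict.

- **Items in the tray:** each was lowered to the tray floor before I let go. The last pictures show the highlighter, tape and eraser lying flat in the tray.
- **Lid:** I pushed it over from behind with the shut fingers, then pressed it down slowly, at about 0.4 rad/s by estimate from the arm's motion. The fingertip stopped at 25.6 mm with about 17 N, against an expected closed height of 25.5 mm, so the lid should be fully shut. The last pictures also show it flat.
- **Rest of the desk:** the mug, sticky notes, stapler and mouse look unmoved, judged by eye from the pictures. The arm was clear of everything, with no contact force.

No check failed or disagreed with another.

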